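# Sweep the whole oatcakes into the tin

## Task

Pack the three whole oatcakes: with your fingertips, sweep them gently along the tray and out through its narrow mouth, one after another, so that each drops into the tin below. Leave the broken one behind on the tray (nudging it aside is fine). Don't pinch or pick up any oatcake, they are brittle, and leave the tin, its lid, the bowl and the cutter where they are.

Things in the scene. Friction and masses are not known exactly. Their poses are not given: they have to be found in the camera images.
- tray: Plain steel packing tray: flat pan on six legs, fixed. Origin on the bench; x points along the tray to its open mouth, y across, z up. Deck top at z = 80 mm. A rim 4 mm thick stands 14 mm above the deck all round except at the mouth; its inner faces: back wall x = -210 mm; sides y = +-121 mm up to x = 10 mm; then guides converge straight from (10, +-121) to (130, +-31) mm.
- mouth (a point): Middle of the mouth's outer edge, on the deck's top: tray frame (142, 0, 80) mm; same axes as the tray. The mouth is a straight neck 62 mm wide from x = 130 to 142 mm, where the deck simply ends; only one oatcake at a time fits through. An oatcake whose centre is pushed past the edge tips off into the tin.
- oatcake1: Whole round oatcake 1, tan with dark flecks: a flat disc 48 mm across and 12 mm thick, about 16 g, hard but brittle, lying loose on the tray's deck. Origin at the centre of its underside, z up. Identical to the other two.
- oatcake2: Whole round oatcake 2, tan with dark flecks: a flat disc 48 mm across and 12 mm thick, about 16 g, hard but brittle, lying loose on the tray's deck. Origin at the centre of its underside, z up. Identical to the other two.
- oatcake3: Whole round oatcake 3, tan with dark flecks: a flat disc 48 mm across and 12 mm thick, about 16 g, hard but brittle, lying loose on the tray's deck. Origin at the centre of its underside, z up. Identical to the other two.
- broken: Broken oatcake: a half disc of the same 24 mm radius and 12 mm thickness (48 mm along the straight broken edge, 24 mm deep), lying loose on the deck at any angle. Origin on its underside, 10 mm from the broken edge on its middle line; x axis points away from the broken edge to the round side.
- tin: Open white tin standing loose on the bench, tucked a little way under the tray's mouth: 116 mm long (x, along the tray) by 78 mm wide (y) by 70 mm high, walls and floor 3 mm, 0.3 kg. Origin at the centre of its underside. Its rim is 6 mm below the underside of the deck.
- tin_lid: The tin's lid, lying on the bench beside it: white plate 122 x 84 x 9 mm with a round wooden knob 26 mm across, 32 mm high in all. Origin at the centre of its underside. To be left alone.
- bowl: White ceramic bowl, 124 mm across, 62 mm high, on the bench behind the tray's back end. Origin at the centre of its underside. To be left alone.
- cutter: Round steel pastry cutter, a thin ring 58 mm across and 45 mm high, on the bench beside the tray's guide, on the lid's side. Origin at the centre of its underside. To be left alone.
There are look-alikes about, which are no part of the job. Leave any green look-alike of the tin alone.

How it is judged (in metres and radians):
On the way, in this order (a step that is already met when the one before it is completed fails the run):
1. one whole oatcake has dropped into the tin, the other two have not ((((x of oatcake1 in the frame of tin between -0.056 and 0.056 m and y of oatcake1 in the frame of tin between -0.037 and 0.037 m and z of oatcake1 in the frame of tin between 0 and 0.06 m) and not (x of oatcake2 in the frame of tin between -0.056 and 0.056 m and y of oatcake2 in the frame of tin between -0.037 and 0.037 m and z of oatcake2 in the frame of tin between 0 and 0.06 m) and not (x of oatcake3 in the frame of tin between -0.056 and 0.056 m and y of oatcake3 in the frame of tin between -0.037 and 0.037 m and z of oatcake3 in the frame of tin between 0 and 0.06 m)) or (not (x of oatcake1 in the frame of tin between -0.056 and 0.056 m and y of oatcake1 in the frame of tin between -0.037 and 0.037 m and z of oatcake1 in the frame of tin between 0 and 0.06 m) and (x of oatcake2 in the frame of tin between -0.056 and 0.056 m and y of oatcake2 in the frame of tin between -0.037 and 0.037 m and z of oatcake2 in the frame of tin between 0 and 0.06 m) and not (x of oatcake3 in the frame of tin between -0.056 and 0.056 m and y of oatcake3 in the frame of tin between -0.037 and 0.037 m and z of oatcake3 in the frame of tin between 0 and 0.06 m)) or (not (x of oatcake1 in the frame of tin between -0.056 and 0.056 m and y of oatcake1 in the frame of tin between -0.037 and 0.037 m and z of oatcake1 in the frame of tin between 0 and 0.06 m) and not (x of oatcake2 in the frame of tin between -0.056 and 0.056 m and y of oatcake2 in the frame of tin between -0.037 and 0.037 m and z of oatcake2 in the frame of tin between 0 and 0.06 m) and (x of oatcake3 in the frame of tin between -0.056 and 0.056 m and y of oatcake3 in the frame of tin between -0.037 and 0.037 m and z of oatcake3 in the frame of tin between 0 and 0.06 m)))), for 0.2 s.
2. two whole oatcakes are in the tin, the third is not (((not (x of oatcake1 in the frame of tin between -0.056 and 0.056 m and y of oatcake1 in the frame of tin between -0.037 and 0.037 m and z of oatcake1 in the frame of tin between 0 and 0.06 m) and (x of oatcake2 in the frame of tin between -0.056 and 0.056 m and y of oatcake2 in the frame of tin between -0.037 and 0.037 m and z of oatcake2 in the frame of tin between 0 and 0.06 m) and (x of oatcake3 in the frame of tin between -0.056 and 0.056 m and y of oatcake3 in the frame of tin between -0.037 and 0.037 m and z of oatcake3 in the frame of tin between 0 and 0.06 m)) or ((x of oatcake1 in the frame of tin between -0.056 and 0.056 m and y of oatcake1 in the frame of tin between -0.037 and 0.037 m and z of oatcake1 in the frame of tin between 0 and 0.06 m) and not (x of oatcake2 in the frame of tin between -0.056 and 0.056 m and y of oatcake2 in the frame of tin between -0.037 and 0.037 m and z of oatcake2 in the frame of tin between 0 and 0.06 m) and (x of oatcake3 in the frame of tin between -0.056 and 0.056 m and y of oatcake3 in the frame of tin between -0.037 and 0.037 m and z of oatcake3 in the frame of tin between 0 and 0.06 m)) or ((x of oatcake1 in the frame of tin between -0.056 and 0.056 m and y of oatcake1 in the frame of tin between -0.037 and 0.037 m and z of oatcake1 in the frame of tin between 0 and 0.06 m) and (x of oatcake2 in the frame of tin between -0.056 and 0.056 m and y of oatcake2 in the frame of tin between -0.037 and 0.037 m and z of oatcake2 in the frame of tin between 0 and 0.06 m) and not (x of oatcake3 in the frame of tin between -0.056 and 0.056 m and y of oatcake3 in the frame of tin between -0.037 and 0.037 m and z of oatcake3 in the frame of tin between 0 and 0.06 m)))), for 0.2 s.
3. all three whole oatcakes are in the tin (x of oatcake1 in the frame of tin between -0.056 and 0.056 m and y of oatcake1 in the frame of tin between -0.037 and 0.037 m and z of oatcake1 in the frame of tin between 0 and 0.06 m and x of oatcake2 in the frame of tin between -0.056 and 0.056 m and y of oatcake2 in the frame of tin between -0.037 and 0.037 m and z of oatcake2 in the frame of tin between 0 and 0.06 m and x of oatcake3 in the frame of tin between -0.056 and 0.056 m and y of oatcake3 in the frame of tin between -0.037 and 0.037 m and z of oatcake3 in the frame of tin between 0 and 0.06 m), for 0.2 s.
At the end, for the whole second after the job is handed in: The underside centres of all three whole oatcakes are within the tin's walls and less than 60 mm above its underside, at rest (under 0.03 m/s); the broken oatcake lies on the tray's deck inside the rim; the tin stands upright (within 0.1 rad) within 20 mm of where it was (all of step 3 and z of broken in the frame of tray between 0.075 and 0.09 m and x of broken in the frame of tray between -0.21 and 0.115 m and y of broken in the frame of tray between -0.121 and 0.121 m and linear speed of each of oatcake1, oatcake2, oatcake3 below 0.03 m/s and distance of tin from where it was at the start of the episode below 0.02 m and angle between tin's own z axis and vertical below 0.1 rad); the robot touches nothing.
It fails at once if an oatcake, whole or broken, is lifted more than about 15 mm off the tray (height (world z) of any of oatcake1, oatcake2, oatcake3, broken above 0.095 m).
It fails at once if an oatcake, whole or broken, is pinched between the fingers ((horizontal distance between the grasp point and oatcake1 below 0.014 m and contact force between the fingers and oatcake1 above 2.5 N) or (horizontal distance between the grasp point and oatcake2 below 0.014 m and contact force between the fingers and oatcake2 above 2.5 N) or (horizontal distance between the grasp point and oatcake3 below 0.014 m and contact force between the fingers and oatcake3 above 2.5 N) or (horizontal distance between the grasp point and broken below 0.014 m and contact force between the fingers and broken above 2.5 N)).
It fails at once if an oatcake is pushed or pressed by the fingers with more than 10 N (it would crumble) (contact force between the fingers and oatcake1 above 10 N or contact force between the fingers and oatcake2 above 10 N or contact force between the fingers and oatcake3 above 10 N or contact force between the fingers and broken above 10 N).
It fails at once if the tin is shifted by more than 20 mm or tipped (not (distance of tin from where it was at the start of the episode below 0.02 m and angle between tin's own z axis and vertical below 0.1 rad)).
It fails at once if the tin's lid, the bowl or the cutter is moved by more than 15 mm (distance of any of tin_lid, bowl, cutter from where it was at the start of the episode above 0.015 m).
It also fails if it takes over 69 s, if anything falls off the work surface, if the arm or the gripper's body presses on something with over 40 N, if the wrist force passes 120 N, or if a joint passes its speed limit or range.

## Robot

A 7-joint arm with a two-finger parallel gripper is mounted at the origin on the work surface. World frame = base frame: x ahead of the robot, y to its left, z up, the work surface at z = 0. Lengths are in mm, angles in rad, forces in N, time in s.
With the tool pointing down it reaches from about 400 to 850 mm from the base axis. Payload 4.5 kg.
Tool frame: the origin (TCP) lies on the centre line of the jaws, within the pads' length; the fingertips stand 14 mm ahead of it and the grasp point (between the pads) lies 5 mm behind it (robot.tip_extent is the distance from the TCP to the fingertips, in mm); z points along the fingers, y is the line along which they close (so a half turn about z gives the same grasp; the last joint's range is limited). The gripper opens to 88 mm and grips with 3 to 60 N. Pads are 18 mm wide; open, the fingers measure 123 mm over their backs; the gripper's body (75 mm by 187 mm) begins 45 mm behind the grasp point.
Start: joints at [-1.146, 0.689, -0.195, 1.565, 0.157, 0.902, -0.215], TCP at [238.063, 577.911, 225.043] pointing down, gripper open.
Joint ranges: [-3.01, 3.01], [-0.46, 2.08], [-1.47, 1.51], [0.13, 2.56], [-1, 4.14], [0.04, 2.09], [-2.66, 2.66]. Speed limits (rad/s): [2.57, 2.57, 3.14, 3.14, 3.14, 3.14, 3.14].

## Interface

Orientations are given as a unit quaternion [x, y, z, w].
In Python, from station import robot, capture, camera_params, finish_job gives the robot as it stands. The module is installed in compiled form; this text tells all that it offers.
- The arm moves only by the shell command python3 -m creep 'ROWS' [FORCE]. ROWS is JSON, a list of rows, each a list of 3 entries, a list of its own where there are three numbers: the shift along the tool's x, y, z in mm, then the turn, a rotation vector about the tool's x, y, z in degrees, then the closure, from 0 (fully open) to 1 (shut). In form: [[[x, y, z], [wx, wy, wz], fingers], ...]. A call has 1 to 10 rows; each row shifts and turns the commanded pose from where the row before left it, along the tool's axes as they then stand; what a row does not reach is not made up. A row lasts 1/10 s, in which the tool goes at most 50 mm and 8.59 degrees, less where a joint would pass 70% of its speed; a pose out of reach is approached as far as the arm can. A call with a gripper value outside its range is refused whole. The fingers move at their own pace and stop on an object; FORCE is the grip in N (left out, the last holds). Time passes only in rows, so rows that do not move let the fingers close. It gives the time, the measured TCP pose, the force, the opening and the grip force at its end, in the units of the state.
- robot.sense(): the state, without advancing time (a new reading comes with each control period).
- capture(name): name is "scene" or "side" or "wrist"; returns (picture, depth): 420x560x3 uint8, red, green, blue; 420x560 float32, mm along the optical axis (not along the pixel's ray), 0 where there is no reading.
- camera_params(name): a dict with "fx", "fy", "cx", "cy" (pixels), "world_from_camera" (4x4, takes a point from camera to world coordinates); the wrist camera has in their place "tool_from_camera" (4x4, takes a point from camera to tool coordinates, whose origin is the TCP and whose axes are the flange's). Camera axes: x right, y down, z forward; pixel columns grow to the right and rows downward; lengths in mm; the calibration is good to about 2 mm. A picture is of the moment at which its call begins: read the wrist's pose just before it. camera_params takes no time and is no camera call.
- finish_job(): hands the job in; it is judged then, once.
The state is a dict: "clock": time; "qpos": joint angles; "qvel": joint speeds; "joint_torque": joint torques, N m; "eef_pos": TCP position; "tool_rot": TCP orientation; "ft_force": force on the tool from outside, world axes, zero at the start; "moment": the same for the moment, N m; "opening": finger opening in mm; "gripper_force": force on a finger pad.
Only numpy, scipy, OpenCV 4.12 (cv2) and the standard library are available. Lean on these libraries where they do the work, as an engineer would, in place of code of your own. Each camera call takes 0.05 s, during which the arm holds its last target. There are 200 camera calls.

## Working session

There is one attempt and no reset: what is moved stays moved. The work goes in short steps, Python scripts to look and compute and a shell command to move; the robot and the scene stay as the last step left them, time stands still between calls to the robot, and variables do not carry over. Pictures are saved under pics/ and viewed, at most 10 in all, crops included, and the job is handed in when it is done.

```bash
mkdir -p pics; ls
python3 - <<'E'
from station import robot,capture,camera_params
import cv2,numpy as np
for n in("scene","side"):
    p,d=capture(n); cv2.imwrite(f"pics/{n}0.png",p[:,:,::-1]); np.savez(f"{n}0.npz",p=p,d=d)
    c=camera_params(n); print(n,c["fx"],c["cx"],c["cy"],np.round(c["world_from_camera"],3).tolist())
s=robot.sense();print(s)
c=camera_params("wrist");print(np.round(c["tool_from_camera"],3).tolist())
E
```

```text
pics
scene 448.35069978964134 277.6458777939837 209.21640087664332 [[0.724, 0.524, -0.449, 1193.97], [0.69, -0.541, 0.481, -515.168], [0.009, -0.658, -0.753, 980.655], [0.0, 0.0, 0.0, 1.0]]
side 489.64996732668453 277.26232111086483 220.09129804341478 [[-0.982, -0.125, 0.142, 512.892], [-0.188, 0.727, -0.66, 721.511], [-0.021, -0.675, -0.737, 835.661], [0.0, 0.0, 0.0, 1.0]]
{'clock': 0.1, 'qpos': array([-1.14622985,  0.68988881, -0.19453377,  1.56622959,  0.1573124 ,
        0.90254117, -0.21510908]), 'qvel': array([ 0.0004787 , -0.00098989,  0.00018016, -0.00226733,  0.00056809,
        0.00043893,  0.00027055]), 'joint_torque': array([-3.32246724e-03, -5.28496671e+01, -1.27166290e+00, -1.53836381e+01,
       -5.25971653e-02,  2.02323143e-03,  3.15763202e-05]), 'eef_pos': array([237.873331  , 577.31577786, 224.30045956]), 'tool_rot': array([ 1.94101124e-01,  9.80981169e-01, -8.30985570e-04, -9.82474938e-05]), 'ft_force': array([ 0.06063189,  0.18985002, -0.16085745]), 'moment': array([-0.00500551,  0.02238505,  0.08234897]), 'gripper_force': 0.0, 'opening': 88.08932628104418}
[[0.0, -0.957, -0.29, 75.27], [1.0, 0.0, -0.001, 0.182], [0.001, -0.29, 0.957, -158.865], [0.0, 0.0, 0.0, 1.0]]
```

View pics/scene0.png

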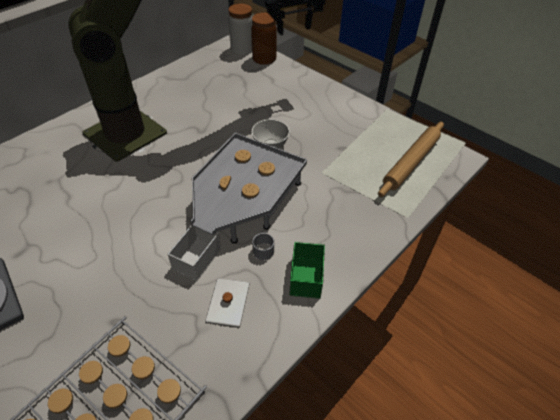

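View pics/side0.png

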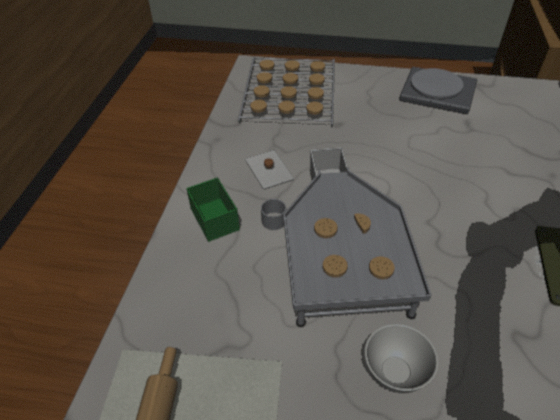

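The scene view shows the tray from (240,140) to the mouth at about (195,235). The whole oatcakes are at (243,156), (266,168) and (250,190), and the broken one is at (225,182).

The side view shows the mouth at (328,175). The whole oatcakes are at (325,228), (335,265) and (381,267), and the broken one is at (362,222). The white tin is under the mouth at (327,163). The green box at (213,208) is the look-alike, and the oatcakes on the rack aren't part of the job.

```bash
cat > h.py <<'E'
import numpy as np,cv2
from station import robot,capture,camera_params
from scipy.spatial.transform import Rotation as R
def cam(n):
    c=camera_params(n)
    if n!="wrist": return c,np.array(c["world_from_camera"])
    s=robot.sense(); T=np.eye(4); T[:3,:3]=R.from_quat(s["tool_rot"]).as_matrix(); T[:3,3]=s["eef_pos"]
    return c,T@np.array(c["tool_from_camera"])
def ray(c,T,u,v,z):
    d=np.stack([(np.asarray(u)-c["cx"])/c["fx"],(np.asarray(v)-c["cy"])/c["fy"],np.ones(np.shape(u))],-1)@T[:3,:3].T
    return T[:3,3]+d*((z-T[2,3])/d[...,2])[...,None]
def cloud(c,T,d):
    v,u=np.mgrid[:420,:560]
    P=np.stack([(u-c["cx"])/c["fx"]*d,(v-c["cy"])/c["fy"]*d,d],-1)
    P=P@T[:3,:3].T+T[:3,3]; P[d<=0]=np.nan; return P
def tan(p):
    h=cv2.cvtColor(p,cv2.COLOR_RGB2HSV); return ((h[...,0]>5)&(h[...,0]<25)&(h[...,1]>90)&(h[...,2]>80)).astype(np.uint8)
def blobs(c,T,p,d,amin=25):
    P=cloud(c,T,d); m=tan(p)*(P[...,2]>70)*(P[...,2]<110); m=cv2.morphologyEx(m.astype(np.uint8),cv2.MORPH_CLOSE,np.ones((3,3)))
    n,l,st,ce=cv2.connectedComponentsWithStats(m); o=[]
    for i in range(1,n):
        if st[i,4]<amin: continue
        v,u=np.nonzero(l==i); W=ray(c,T,u,v,88.)[:,:2].astype(np.float32)
        (cc,(w,h),a)=cv2.minAreaRect(W); o.append((ce[i].round(),np.array(cc),sorted((round(w),round(h))),a,W))
    return o
E
python3 - <<'E'
from h import *
for n in("scene","side"):
    z=np.load(n+"0.npz");p,d=z["p"],z["d"];c,T=cam(n);P=cloud(c,T,d)
    B=blobs(c,T,p,d)
    for b in B: print(n,b[0],b[1].round(),b[2],round(b[3]))
    m=((P[...,2]>70)&(P[...,2]<100)).astype(np.uint8)
    k,l=cv2.connectedComponents(m); u,v=B[0][0].astype(int); 
    Q=P[(l==l[v,u])&(m>0)]; h=cv2.convexHull(Q[:,:2].astype(np.float32)); r=cv2.minAreaRect(h); print(n,"rect",r, "n",len(Q))
    a=cv2.approxPolyDP(h,12,True)[:,0]; print(a.round().tolist())
    w=((P[...,2]>40)&(P[...,2]<72)).astype(np.uint8);k,l,st,ce=cv2.connectedComponentsWithStats(w)
    for i in range(1,k):
        if st[i,4]>60:
            Q=P[l==i];print("obj",ce[i].round(),np.median(Q,0).round(),cv2.minAreaRect(Q[:,:2].astype(np.float32)))
E
```

```text
scene [242. 155.] [440. 138.] [44, 45] 44
scene [266. 168.] [529. 149.] [43, 46] 44
scene [225. 181.] [483.  27.] [26, 45] 32
scene [250. 190.] [557.  55.] [42, 44] 44
scene rect ((517.48974609375, 48.85542297363281), (253.2247314453125, 361.6618347167969), 15.101491928100586) n 7385
[[598.0, -115.0], [652.0, 33.0], [596.0, 245.0], [352.0, 189.0], [409.0, -27.0], [532.0, -133.0]]
obj [148.   3.] [-649.  565.   50.] ((-648.3689575195312, 579.5458984375), (139.12442016601562, 25.660585403442383), 89.64114379882812)
obj [383.   4.] [ 116. 1334.   44.] ((112.14720153808594, 1318.868408203125), (168.05526733398438, 129.99618530273438), 44.968509674072266)
obj [537.   7.] [ 649. 1790.   54.] ((631.183837890625, 1790.5491943359375), (37.59402847290039, 245.46566772460938), 89.45741271972656)
obj [397.  19.] [ 257. 1237.   55.] ((257.8682556152344, 1239.8055419921875), (42.14570617675781, 34.272586822509766), 40.96327209472656)
obj [34. 46.] [-650.   25.   56.] ((-650.6044921875, 32.80378723144531), (27.000518798828125, 298.7544860839844), 1.1846592426300049)
obj [240.  41.] [-87. 622.  57.]
[... 1395 characters left out ...]
.0, -28.0], [532.0, -131.0]]
obj [327. 157.] [ 587. -211.   58.] ((576.223388671875, -176.2393798828125), (79.13712310791016, 93.78005981445312), 16.810115814208984)
obj [212. 203.] [813.  -1.  58.] ((818.5112915039062, -4.616241455078125), (78.4291000366211, 120.9185562133789), 37.68257141113281)
obj [273. 208.] [683. -24.  43.] ((682.2045288085938, -23.680736541748047), (58.123085021972656, 56.72663879394531), 78.78572845458984)
obj [404. 352.] [387. 272.  55.] ((396.0004577636719, 298.7353515625), (122.16168975830078, 122.6104507446289), 42.905521392822266)
obj [156. 398.] [786. 440.  51.] ((788.2749633789062, 439.1400146484375), (49.515018463134766, 76.39659881591797), 6.089715957641602)
```

Tray frame: the origin is at about (525.3, 14.1), with tray x heading -75° in world. In tray coordinates the oatcakes are C (-31, 41), B (-128, 38) and A (-141, -51), and the broken one is at (-23, -38). I'll leave the fingers about 20 mm apart and use the tips as a two-point cradle, pushing along tool -x. I'll sweep C first, then B, then A.

```bash
cat >> h.py <<'E'
O=np.array([525.3,14.1]);H=-75.0
def rot(a): a=np.radians(a); return np.array([[np.cos(a),-np.sin(a)],[np.sin(a),np.cos(a)]])
def tray(w): return (np.asarray(w)[...,:2]-O)@rot(H)
def where():
    s=robot.sense(); M=R.from_quat(s["tool_rot"]).as_matrix(); hd=np.degrees(np.arctan2(-M[1,0],-M[0,0]))
    return tray(s["eef_pos"]),s["eef_pos"][2],(hd-H+180)%360-180,M,s
def plan(x,y,z,ang):
    "turn first (deg about tool z), then shift in tool axes after the turn; x,y tray mm TCP, ang push heading in tray"
    t,z0,a,M,s=where(); turn=-((ang-a+180)%360-180)
    d=rot(-ang)@(np.array([x,y])-t)   # d[0] along push = tool -x ; d[1] left of push
    print("at",t.round(1),round(z0,1),"ang",round(a,1),"open",round(s["opening"],1),"t",round(s["clock"],1),"F",s["ft_force"].round(1),"| turn z",round(turn,1),"then shift",np.round([-d[0],d[1],z0-z],1),"(y sign check)",M[:2,1].round(2))
E
python3 -m creep '[[[0,0,0],[0,0,7.7],0.77],[[0,0,0],[0,0,7.7],0.77],[[0,0,0],[0,0,7.7],0.77],[[0,0,0],[0,0,7.7],0.77],[[0,0,0],[0,0,7.7],0.77],[[0,0,0],[0,0,7.7],0.77],[[0,0,0],[0,0,7.7],0.77],[[0,0,0],[0,0,7.7],0.77],[[0,0,0],[0,0,7.7],0.77],[[0,0,0],[0,0,0],0.77]]'
python3 -c "from h import *;plan(-74.5,53.6,170,-16.6)"
```

```text
clock: 1.1
eef_pos: [237.7, 577.6, 224.5]
tool_rot: [0.718, 0.697, -0.0, 0.0]
ft_force: [-0.2, 0.5, -0.6]
opening: 20.3
gripper_force: 0.0
at [-618.7 -131.9] 224.5 ang -16.7 open 20.3 t 1.1 F [-0.2  0.5 -0.6] | turn z -0.1 then shift [-468.5  333.3   54.5] (y sign check) [ 1.   -0.03]
```

```bash
python3 -m creep '[[[-23,17,0],[0,0,0],0.77],[[-26,18,0],[0,0,0],0.77],[[-26,18,0],[0,0,0],0.77],[[-26,18,0],[0,0,0],0.77],[[-26,18,0],[0,0,0],0.77],[[-26,18,0],[0,0,0],0.77],[[-26,18,0],[0,0,0],0.77],[[-26,18,0],[0,0,0],0.77],[[-26,18,0],[0,0,0],0.77],[[-26,18,0],[0,0,0],0.77]]' >/dev/null
python3 -m creep '[[[-26,18,0],[0,0,0],0.77],[[-26,18,5],[0,0,0],0.77],[[-26,18,5],[0,0,0],0.77],[[-26,18,5],[0,0,0],0.77],[[-26,18,5],[0,0,0],0.77],[[-26,18,5],[0,0,0],0.77],[[-26,18,5],[0,0,0],0.77],[[-26,18,5],[0,0,0],0.77],[[-3,10,5],[0,0,0],0.77],[[0,0,0],[0,0,0],0.77]]'
cat > look.py <<'E'
import sys
from h import *
def look(n,save=None):
    c,T=cam(n);p,d=capture(n)
    if save: cv2.imwrite("pics/"+save,p[:,:,::-1])
    for b in blobs(c,T,p,d): print(n,b[0],"tray",tray(b[1]).round(1),b[2],round(b[3]))
for n in sys.argv[1:]: look(*n.split(","))
E
python3 look.py wrist,w1.png; python3 -c "from h import *;plan(-74.5,53.6,99,-16.6)"
```

```text
clock: 3.1
eef_pos: [557.9, 99.6, 184.3]
tool_rot: [0.718, 0.697, -0.0, -0.0]
ft_force: [-0.5, 0.5, -0.9]
opening: 20.3
gripper_force: 0.0
wrist [242. 149.] tray [-127.2   37.5] [47, 47] 22
wrist [134. 166.] tray [-138.8  -50.8] [47, 47] 39
wrist [283. 248.] tray [-34.4  45.7] [34, 42] 42
wrist [285. 278.] tray [-6.6 38.9] [3, 14] 88
at [-76.  53.] 184.5 ang -16.6 open 20.1 t 3.1 F [-1.  -0.  -0.2] | turn z 0.0 then shift [-1.3  1.  85.5] (y sign check) [ 1.   -0.03]
```

View pics/w1.png

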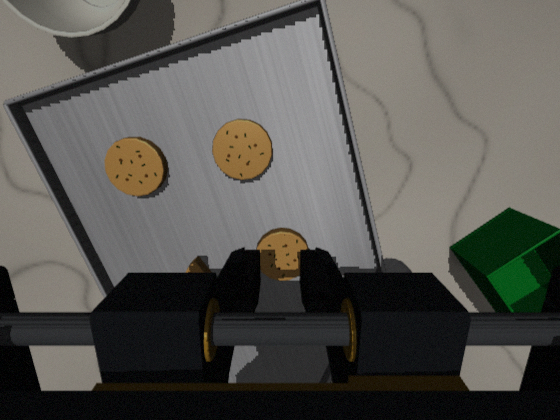

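The wrist view shows the cradle gap centred on C at (283,250). B is at (242,149) and A at (134,166), both well behind the fingers. I'll lower and start pushing.

```bash
python3 -m creep '[[[-1,1,15],[0,0,0],0.77],[[0,0,15],[0,0,0],0.77],[[0,0,15],[0,0,0],0.77],[[0,0,15],[0,0,0],0.77],[[0,0,12],[0,0,0],0.77],[[0,0,8],[0,0,0],0.77],[[0,0,5],[0,0,0],0.77],[[0,0,0],[0,0,0],0.77]]'
python3 -m creep '[[[-4,0,0],[0,0,0],0.77],[[-4,0,0],[0,0,0],0.77],[[-4,0,0],[0,0,0],0.77],[[-4,0,0],[0,0,0],0.77],[[-5,0,0],[0,0,0],0.77],[[-6,0,0],[0,0,0],0.77],[[-6,0,0],[0,0,0],0.77],[[-6,0,0],[0,0,0],0.77],[[-6,0,0],[0,0,0],0.77],[[-6,0,0],[0,0,0],0.77]]'
python3 look.py scene,s1.png side; python3 -c "from h import *;plan(70.5,8.9,99,-16.6)"
```

```text
clock: 3.95
eef_pos: [557.7, 99.7, 99.7]
tool_rot: [0.717, 0.697, -0.0, -0.0]
ft_force: [-0.2, 0.0, -0.1]
opening: 20.6
gripper_force: 0.0
clock: 4.95
eef_pos: [556.6, 47.7, 100.0]
tool_rot: [0.718, 0.697, 0.0, -0.0]
ft_force: [0.1, 1.8, 0.9]
opening: 20.1
gripper_force: 0.0
scene [227. 179.] tray [-30.6 -31.7] [17, 35] 54
scene [250. 191.] tray [-29.5  44.1] [41, 44] 30
side [325. 228.] tray [-30.1  40.4] [43, 50] 8
side [364. 226.] tray [-31.9 -40.3] [20, 30] 32
side [335. 265.] tray [-128.6   36.6] [45, 47] 32
side [381. 267.] tray [-140.1  -50.7] [44, 47] 10
at [-23.5  38.6] 100.0 ang -16.8 open 19.8 t 5.0 F [-0.5  0.3 -0.2] | turn z -0.2 then shift [-98.6  -1.6   1. ] (y sign check) [ 1.   -0.03]
```

```bash
python3 -c "
import cv2
a=cv2.imread('pics/s1.png')[110:270,150:330];cv2.imwrite('pics/s1c.png',cv2.resize(a,None,fx=3.6,fy=3.6))"
```

```text
(no output)
```

View pics/s1c.png

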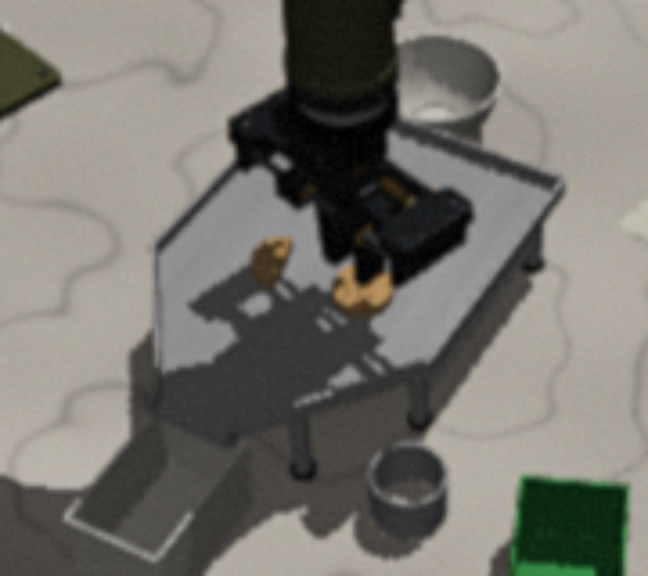

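Run:
```python
from h import *
print(robot.tip_extent, robot.sense()["eef_pos"],robot.sense()["ft_force"])
c,T=cam("side");p,d=capture("side");P=cloud(c,T,d)
t=tray(P);m=(np.abs(t[...,0]+100)<15)&(np.abs(t[...,1])<20);print("deck z",np.nanmedian(P[m][:,2]))
c,T=cam("scene");p,d=capture("scene");P=cloud(c,T,d)
v,u=np.mgrid[:420,:560];dark=(p.max(2)<45)&(np.abs(u-250)<25)&(np.abs(v-180)<15);print("dark z min",np.nanpercentile(P[dark][:,2],[0,2,10,30]))
for vv in range(176,198,2): print(vv,[ (int(P[vv,uu,2]),int(tray(P[vv,uu])[0]),int(tray(P[vv,uu])[1])) for uu in range(244,262,3)])
```

```text
14.0 [556.52254941  46.82973932 100.01914058] [-0.52948625  0.28337424 -0.16292139]
deck z 78.78371271995013
dark z min [115.08731963 123.70140028 140.51966954 191.81512565]
176 [(186, 15, 55), (196, 20, 68), (192, 13, 72), (194, 10, 79), (218, 28, 99), (219, 25, 106)]
178 [(133, -23, 29), (187, 18, 66), (184, 12, 71), (191, 14, 82), (213, 29, 100), (220, 31, 110)]
180 [(125, -22, 29), (115, -35, 30), (154, -6, 58), (150, -13, 63), (190, 15, 91), (216, 34, 111)]
182 [(118, -22, 29), (80, -57, 15), (145, -8, 57), (141, -14, 62), (133, -26, 65), (207, 32, 110)]
184 [(78, -48, 11), (90, -43, 24), (138, -7, 57), (134, -14, 62), (123, -27, 64), (201, 33, 110)]
186 [(90, -32, 21), (93, -34, 30), (130, -8, 57), (124, -16, 61), (89, -49, 50), (194, 33, 110)]
188 [(90, -25, 25), (88, -31, 31), (120, -9, 56), (90, -38, 47), (92, -40, 55), (185, 32, 109)]
190 [(89, -20, 28), (92, -22, 37), (93, -24, 45), (90, -31, 51), (89, -36, 57), (80, -47, 60)]
192 [(90, -12, 33), (92, -15, 41), (92, -19, 48), (90, -25, 54), (94, -25, 64), (81, -40, 64)]
194 [(92, -5, 38), (93, -7, 46), (93, -11, 53), (92, -16, 59), (89, -22, 65), (78, -36, 66)]
196 [(78, -9, 34), (88, -5, 47), (83, -13, 51), (84, -17, 59), (80, -24, 64), (78, -29, 70)]
```

Run:
```python
from h import *
c,T=cam("scene");p,d=capture("scene");P=cloud(c,T,d)
for uu in (244,250,252):
  print(uu,[(vv,P[vv,uu].astype(int).tolist(),p[vv,uu].tolist()) for vv in range(184,192)])
c,T=cam("side");p,d=capture("side");P=cloud(c,T,d)
cv2.imwrite("pics/sd1.png",cv2.resize(p[160:320,250:450,::-1],None,fx=3.5,fy=3.5))
p,d=capture("wrist");cv2.imwrite("pics/w2.png",p[:,:,::-1])
```

```text
244 [(184, [524, 63, 79], [138, 132, 126]), (185, [533, 54, 89], [157, 139, 113]), (186, [538, 50, 90], [144, 117, 82]), (187, [541, 47, 91], [94, 72, 44]), (188, [544, 44, 92], [77, 58, 35]), (189, [547, 41, 92], [114, 85, 51]), (190, [547, 41, 89], [162, 124, 78]), (191, [552, 37, 91], [179, 142, 90])]
250 [(184, [577, 37, 136], [11, 11, 12]), (185, [577, 37, 132], [2, 8, 7]), (186, [577, 37, 129], [2, 3, 7]), (187, [578, 36, 126], [4, 6, 4]), (188, [576, 37, 120], [35, 24, 17]), (189, [578, 36, 118], [97, 75, 47]), (190, [561, 51, 91], [154, 122, 77]), (191, [565, 47, 93], [168, 132, 83])]
252 [(184, [581, 41, 136], [6, 7, 11]), (185, [582, 40, 133], [3, 3, 3]), (186, [580, 41, 127], [7, 7, 9]), (187, [578, 43, 121], [18, 14, 13]), (188, [580, 41, 120], [71, 55, 36]), (189, [563, 57, 92], [132, 103, 63]), (190, [564, 55, 90], [168, 131, 83]), (191, [568, 52, 91], [166, 130, 83])]
```

View pics/w2.png

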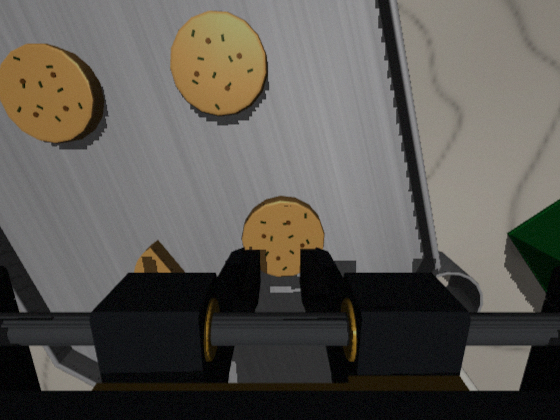

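The wrist and scene views agree that the fingertips are about 25 mm above C, which hasn't moved; I can see tips at z≈117 while the TCP reads 100. So the real tips sit about 30 mm higher than the stated 14 mm tip extent implies. I'll back off and lower with checks on force and depth.

```bash
python3 -m creep '[[[12,0,0],[0,0,0],0.77],[[14,0,0],[0,0,0],0.77],[[14,0,0],[0,0,0],0.77],[[12,0,0],[0,0,0],0.77],[[0,0,6],[0,0,0],0.77],[[0,0,6],[0,0,0],0.77],[[0,0,6],[0,0,0],0.77],[[0,0,0],[0,0,0],0.77]]'
cat > tip.py <<'E'
from h import *
t,z0,a,M,s=where(); L=rot(a)
for n in("scene","side"):
    c,T=cam(n);p,d=capture(n);P=cloud(c,T,d);q=(tray(P)-t)@L
    m=(np.abs(q[...,0])<14)&(np.abs(q[...,1])<32)&(p.max(2)<45)&(P[...,2]>83)
    print(n,m.sum(),"lowest finger z",np.sort(P[m][:,2])[:6].round(),"TCP z",z0.round(1))
E
python3 tip.py
```

```text
clock: 6.1
eef_pos: [557.3, 99.1, 80.8]
tool_rot: [0.718, 0.696, -0.001, -0.0]
ft_force: [1.0, 0.3, 0.2]
opening: 20.2
gripper_force: 0.0
scene 840 lowest finger z [ 99. 100. 100. 101. 101. 102.] TCP z 80.8
side 712 lowest finger z [94. 94. 96. 96. 96. 96.] TCP z 80.8
```

```bash
python3 -m creep '[[[0,0,3],[0,0,0],0.77],[[0,0,3],[0,0,0],0.77],[[0,0,2],[0,0,0],0.77],[[0,0,1],[0,0,0],0.77],[[0,0,0],[0,0,0],0.77]]'
python3 tip.py
python3 -m creep '[[[-4,0,0],[0,0,0],0.77],[[-4,0,0],[0,0,0],0.77],[[-4,0,0],[0,0,0],0.77],[[-4,0,0],[0,0,0],0.77],[[-4,0,0],[0,0,0],0.77],[[-4,0,0],[0,0,0],0.77],[[-4,0,0],[0,0,0],0.77],[[-4,0,0],[0,0,0],0.77]]'
python3 look.py scene,s2.png side; python3 -c "from h import *;plan(70.5,8.9,72,-16.6)"
```

```text
clock: 6.7
eef_pos: [558.0, 100.3, 72.9]
tool_rot: [0.717, 0.697, -0.0, -0.0]
ft_force: [0.4, -0.4, 0.7]
opening: 19.9
gripper_force: 0.0
scene 887 lowest finger z [84. 88. 89. 90. 90. 91.] TCP z 72.9
side 756 lowest finger z [88. 89. 89. 89. 89. 90.] TCP z 72.9
clock: 7.6
eef_pos: [557.2, 68.0, 73.0]
tool_rot: [0.717, 0.697, 0.0, -0.0]
ft_force: [0.7, 0.2, -1.0]
opening: 20.5
gripper_force: 0.1
scene [249. 189.] tray [-31.7  40.1] [11, 22] 81
side [326. 225.] tray [-23.6  39.4] [7, 19] 87
side [335. 265.] tray [-127.8   37.1] [45, 48] 59
side [381. 267.] tray [-140.3  -50.9] [43, 49] 4
at [-43.2  44.5] 73.0 ang -16.8 open 20.4 t 7.7 F [-0.2 -0.6 -0.1] | turn z -0.2 then shift [-119.1   -1.7    1. ] (y sign check) [ 1.   -0.03]
```

```bash
python3 -c "
import cv2
a=cv2.imread('pics/s2.png')[130:230,180:310];cv2.imwrite('pics/s2c.png',cv2.resize(a,None,fx=4.5,fy=4.5,interpolation=2))"
```

```text
(no output)
```

View pics/s2c.png

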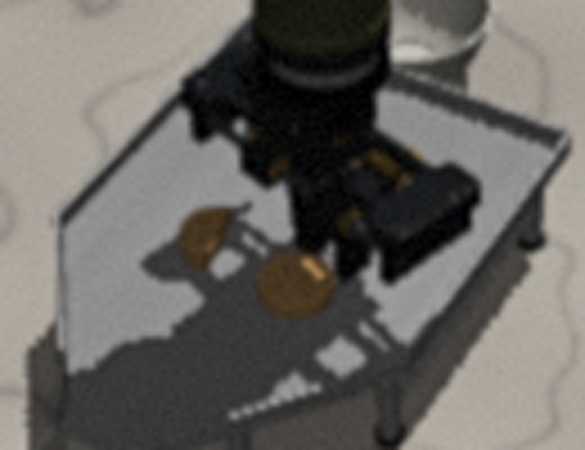

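The crop shows the fingers behind C, which is at (295,285) in the crop, i.e. (245.6,193.3) in the scene, so it is now being pushed. It's in shadow, so I'll loosen the mask and continue.

```bash
sed -i 's/\[...,2\]>80/[...,2]>35/' h.py
python3 -m creep '[[[-5,-0.3,0.5],[0,0,0],0.77],[[-6,-0.3,0.5],[0,0,0],0.77],[[-6,-0.3,0],[0,0,0],0.77],[[-6,-0.3,0],[0,0,0],0.77],[[-6,0,0],[0,0,0],0.77],[[-6,0,0],[0,0,0],0.77],[[-6,0,0],[0,0,0],0.77],[[-6,0,0],[0,0,0],0.77],[[-6,0,0],[0,0,0],0.77],[[-6,0,0],[0,0,0],0.77]]'|grep force
python3 look.py scene; python3 -c "from h import *;plan(70.5,8.9,72,-16.6)"
```

```text
ft_force: [0.7, 0.7, 0.4]
gripper_force: 0.1
scene [264.  43.] tray [-736.6 -318.5] [92, 107] 46
scene [266. 168.] tray [-127.5   39. ] [43, 50] 44
scene [223. 185.] tray [ -7.7 -31.4] [17, 27] 48
scene [229. 204.] tray [42.6 19. ] [48, 51] 82
at [14.  26.1] 72.0 ang -16.8 open 20.1 t 8.8 F [-0.3 -1.4  0.3] | turn z -0.2 then shift [-59.   -0.3   0. ] (y sign check) [ 1.   -0.03]
```

```bash
python3 -m creep '[[[-6,0,0],[0,0,0],0.77],[[-6,0,0],[0,0,0],0.77],[[-6,0,0],[0,0,0],0.77],[[-6,0,0],[0,0,0],0.77],[[-6,0,0],[0,0,0],0.77],[[-6,0,0],[0,0,0],0.77],[[-6,0,0],[0,0,0],0.77],[[-6,0,0],[0,0,0],0.77],[[-6,0,0],[0,0,0],0.77],[[-5,0,0],[0,0,0],0.77]]'|grep force
python3 -m creep '[[[-4,-1.5,0],[0,0,-2.8],0.77],[[-4,-1.5,0],[0,0,-2.8],0.77],[[-4,-1.5,0],[0,0,-2.8],0.77],[[-4,-1.5,0],[0,0,-2.8],0.77],[[-3,-1.5,0],[0,0,-2.8],0.77],[[-2,-1.5,0],[0,0,-2.6],0.77],[[0,0,0],[0,0,0],0.77]]'|grep force
python3 look.py scene side; python3 -c "from h import *;plan(120,0,72,0)"
```

```text
ft_force: [0.6, 1.2, -1.1]
gripper_force: 0.1
ft_force: [0.6, -1.0, -0.2]
gripper_force: 0.0
scene [264.  43.] tray [-736.  -315.9] [88, 94] 50
scene [242. 156.] tray [-139.3  -49.2] [45, 48] 44
scene [266. 168.] tray [-127.5   39. ] [43, 50] 44
scene [225. 180.] tray [-31.6 -37.1] [26, 31] 12
scene [205. 220.] tray [119.9  -2.2] [47, 50] 0
side [339. 177.] tray [115.8 -10.9] [17, 48] 2
side [363. 222.] tray [-23.  -39.3] [25, 49] 25
side [335. 265.] tray [-127.8   36.8] [44, 48] 7
side [381. 267.] tray [-140.3  -50.9] [43, 49] 4
at [87.8 -2.9] 72.0 ang -0.2 open 20.4 t 10.6 F [ 0.9 -0.5  0.3] | turn z -0.2 then shift [-32.2   2.9   0. ] (y sign check) [0.97 0.26]
```

```bash
python3 -m creep '[[[-4,0.5,0],[0,0,0],0.77],[[-4,0.5,0],[0,0,0],0.77],[[-4,0.5,0],[0,0,0],0.77],[[-4,0.5,0],[0,0,0],0.77],[[-4,0.5,0],[0,0,0],0.77],[[-4,0,0],[0,0,0],0.77],[[-4,0,0],[0,0,0],0.77],[[-4,0,0],[0,0,0],0.77],[[0,0,0],[0,0,0],0.77],[[0,0,0],[0,0,0],0.77]]'|grep force
sed -i 's/P\[...,2\]>70/P[...,2]>-5/' h.py
python3 look.py scene,s3.png ; python3 -c "from h import *;plan(120,0,72,0)"
```

```text
ft_force: [-0.4, 0.4, 0.7]
gripper_force: 0.0
scene [264.  50.] tray [-689.8 -294.1] [90, 200] 44
scene [411. 159.] tray [-383.1  393.2] [50, 407] 6
scene [242. 156.] tray [-139.3  -49.2] [45, 48] 44
scene [266. 168.] tray [-127.5   39. ] [43, 50] 44
scene [225. 182.] tray [-20.2 -36.5] [26, 52] 34
scene [196. 252.] tray [212.5  32.4] [27, 45] 13
scene [227. 297.] tray [281.7 168.4] [18, 21] 48
scene [118. 346.] tray [487.1  33.2] [43, 46] 60
scene [143. 367.] tray [499.2 107.1] [43, 44] 44
scene [ 90. 372.] tray [556.9  21.1] [42, 46] 58
scene [168. 391.] tray [510.6 180.8] [43, 44] 44
scene [115. 396.] tray [568.2  95.7] [43, 44] 44
scene [ 60. 401.] tray [625.7  10.5] [43, 46] 44
scene [141. 415.] tray [570.2 163.2] [18, 43] 44
scene [ 86. 417.] tray [623.4  75.6] [9, 35] 44
at [119.5  -0.5] 72.0 ang -0.1 open 20.3 t 11.6 F [-0.3  0.1 -0.1] | turn z -0.1 then shift [-0.5  0.5 -0. ] (y sign check) [0.97 0.26]
```

C has dropped into the tin, at (196,252) in the scene view. Next is B: raise, go back, lower behind it, and push straight along +x.

```bash
python3 -m creep '[[[1,0,-25],[0,0,0],0.77],[[3,0,-25],[0,0,0],0.77],[[36,5,0],[0,0,0],0.77],[[36,5,0],[0,0,0],0.77],[[36,5,0],[0,0,0],0.77],[[36,5,0],[0,0,0],0.77],[[36,5,0],[0,0,0],0.77],[[36,5,0],[0,0,0],0.77],[[36,5,0],[0,0,0],0.77],[[37,3,0],[0,0,0],0.77]]'|grep force
python3 -m creep '[[[0,0,0],[0,0,0],0.77],[[0,0,0],[0,0,0],0.77]]'|grep force
python3 look.py side|grep -v "tray \[-*[2-9][0-9][0-9]"; python3 -c "from h import *;plan(-174,37.5,72,0)"
```

```text
ft_force: [0.6, 0.7, -0.8]
gripper_force: 0.0
ft_force: [0.3, -1.1, -0.4]
gripper_force: 0.0
side [5. 4.] tray [1121.6 1040.9] [62, 98] 86
side [268. 163.] tray [178.7 144.4] [16, 28] 12
side [341. 266.] tray [-132.7   25.8] [18, 45] 86
side [381. 267.] tray [-140.9  -50.1] [45, 48] 65
side [326. 268.] tray [-134.8   55.3] [6, 26] 16
at [-172.7   37.7] 122.0 ang -0.1 open 19.9 t 12.8 F [ 0.1 -0.2 -0. ] | turn z -0.1 then shift [ 1.3 -0.2 50. ] (y sign check) [0.97 0.26]
```

```bash
python3 -m creep '[[[1,0,14],[0,0,0],0.77],[[0,0,14],[0,0,0],0.77],[[0,0,12],[0,0,0],0.77],[[0,0,7],[0,0,0],0.77],[[0,0,3],[0,0,0],0.77],[[0,0,0],[0,0,0],0.77],[[-5,0,0],[0,0,0],0.77],[[-5,0,0],[0,0,0],0.77],[[-5,0,0],[0,0,0],0.77],[[-5,0,0],[0,0,0],0.77]]'|grep force
python3 -m creep '[[[-6,0,0],[0,0,0],0.77],[[-6,0,0],[0,0,0],0.77],[[-7,0,0],[0,0,0],0.77],[[-7,0,0],[0,0,0],0.77],[[-7,0,0],[0,0,0],0.77],[[-7,0,0],[0,0,0],0.77],[[-7,0,0],[0,0,0],0.77],[[-7,0,0],[0,0,0],0.77],[[-5,0,0],[0,0,0],0.77],[[-4,0,0],[0,0,0],0.77]]'|grep force
python3 look.py scene side|grep -v "tray \[-*[2-9][0-9][0-9]"; python3 -c "from h import *;plan(-61,37.5,72,0)"
```

```text
ft_force: [-0.4, -0.2, 0.6]
gripper_force: 0.1
ft_force: [-0.4, -0.3, -0.2]
gripper_force: 0.1
scene [237. 158.] tray [-122.1  -56.9] [12, 29] 56
scene [254. 183.] tray [-58.   39.4] [48, 50] 9
scene [224. 182.] tray [-19.8 -36.8] [27, 52] 34
side [5. 4.] tray [1122.2 1020.3] [48, 105] 32
side [268. 163.] tray [178.7 144.4] [16, 28] 12
side [332. 242.] tray [-72.3  31.4] [19, 31] 1
side [381. 267.] tray [-140.1  -50.7] [44, 47] 10
at [-90.4  37.8] 72.0 ang -0.1 open 20.2 t 14.9 F [ 0.1 -0.7 -0.5] | turn z -0.1 then shift [-29.4  -0.3   0. ] (y sign check) [0.97 0.26]
```

```bash
python3 -m creep '[[[-6,0,0],[0,0,0],0.77],[[-6,0,0],[0,0,0],0.77],[[-5,0,0],[0,0,0],0.77],[[-4,0,0],[0,0,0],0.77],[[-3,1.5,0],[0,0,2.8],0.77],[[-3,1.5,0],[0,0,2.8],0.77],[[-3,1.5,0],[0,0,2.8],0.77],[[-3,1.5,0],[0,0,2.8],0.77],[[-3,1.5,0],[0,0,2.8],0.77],[[-3,1.5,0],[0,0,2.8],0.77]]'|grep force
python3 -m creep '[[[-3,0,0],[0,0,0],0.77],[[-6,0,0],[0,0,0],0.77],[[-6,0,0],[0,0,0],0.77],[[-6,0,0],[0,0,0],0.77]]'|grep force
python3 look.py scene|grep -v "tray \[-*[2-9][0-9][0-9]"; python3 -c "from h import *;plan(70.5,7,72,-17)"
```

```text
ft_force: [-0.0, -0.6, -0.4]
gripper_force: 0.0
ft_force: [-0.7, 0.6, 0.1]
gripper_force: 0.0
scene [225. 182.] tray [-18.6 -34.9] [24, 49] 34
scene [241. 195.] tray [-1.5 30.3] [44, 52] 44
at [-29.   37.6] 72.0 ang -17.0 open 20.3 t 16.4 F [ 0.3 -0.4 -0.4] | turn z 0.0 then shift [-104.1   -0.2    0. ] (y sign check) [ 1.   -0.03]
```

```bash
python3 -m creep '[[[-5,0,0],[0,0,0],0.77],[[-6,0,0],[0,0,0],0.77],[[-6,0,0],[0,0,0],0.77],[[-6,0,0],[0,0,0],0.77],[[-6,0,0],[0,0,0],0.77],[[-6,0,0],[0,0,0],0.77],[[-6,0,0],[0,0,0],0.77],[[-6,0,0],[0,0,0],0.77],[[-6,0,0],[0,0,0],0.77],[[-6,0,0],[0,0,0],0.77]]'|grep force
python3 -m creep '[[[-6,0,0],[0,0,0],0.77],[[-6,0,0],[0,0,0],0.77],[[-6,0,0],[0,0,0],0.77],[[-6,0,0],[0,0,0],0.77],[[-6,0,0],[0,0,0],0.77],[[-6,0,0],[0,0,0],0.77],[[-5,0,0],[0,0,0],0.77],[[-4,0,0],[0,0,0],0.77]]'|grep force
python3 -m creep '[[[-3,-1.5,0],[0,0,-2.8],0.77],[[-3,-1.5,0],[0,0,-2.8],0.77],[[-3,-1.5,0],[0,0,-2.8],0.77],[[-3,-1.5,0],[0,0,-2.8],0.77],[[-3,-1.5,0],[0,0,-2.8],0.77],[[-2,-1.5,0],[0,0,-3],0.77],[[0,0,0],[0,0,0],0.77]]'|grep force
python3 look.py scene|grep -v "tray \[-*[2-9][0-9][0-9]"; python3 -c "from h import *;plan(120,0,72,0)"
```

```text
ft_force: [0.1, 0.5, 0.4]
gripper_force: 0.1
ft_force: [0.2, -0.7, 0.2]
gripper_force: 0.1
ft_force: [-0.8, -0.6, 0.2]
gripper_force: 0.0
scene [242. 156.] tray [-139.3  -49.2] [45, 48] 44
scene [226. 179.] tray [-34.2 -37.8] [26, 26] 16
scene [206. 219.] tray [115.1  -2.9] [47, 50] 85
at [83.6 -3.8] 72.0 ang 0.0 open 20.3 t 18.9 F [ 0.5  0.2 -0.2] | turn z 0.0 then shift [-36.4   3.8  -0. ] (y sign check) [0.97 0.26]
```

```bash
python3 -m creep '[[[-4,0.6,0],[0,0,0],0.77],[[-4,0.6,0],[0,0,0],0.77],[[-4,0.6,0],[0,0,0],0.77],[[-4,0.6,0],[0,0,0],0.77],[[-4,0.6,0],[0,0,0],0.77],[[-4,0.4,0],[0,0,0],0.77],[[-4,0,0],[0,0,0],0.77],[[-4,0,0],[0,0,0],0.77],[[-4,0,0],[0,0,0],0.77],[[0,0,0],[0,0,0],0.77]]'|grep force
python3 -m creep '[[[0,0,0],[0,0,0],0.77],[[1,0,-25],[0,0,0],0.77],[[3,0,-25],[0,0,0],0.77],[[20,0,0],[0,0,0],0.77],[[36,0,0],[0,0,0],0.77],[[36,0,0],[0,0,0],0.77],[[36,0,0],[0,0,0],0.77],[[20,0,0],[0,0,0],0.77],[[0,0,0],[0,0,0],0.77]]'|grep force
python3 look.py scene,s4.png side,d4.png|grep -v "tray \[-*[3-9][0-9][0-9]"; python3 -c "
from h import *
a=cv2.imread('pics/s4.png')[130:290,150:330];b=cv2.imread('pics/d4.png')[130:290,250:430]
cv2.imwrite('pics/c4.png',cv2.resize(np.hstack([a,b]),None,fx=2.2,fy=2.2,interpolation=2))
plan(-174.8,-79,122,39)"
```

```text
ft_force: [-0.3, -0.2, 0.1]
gripper_force: 0.0
ft_force: [0.1, 0.0, 0.8]
gripper_force: 0.0
scene [225. 182.] tray [-20.8 -36.1] [25, 52] 30
scene [198. 248.] tray [203.7  29.9] [33, 72] 20
scene [227. 297.] tray [282.7 169.1] [18, 23] 48
side [5. 4.] tray [1114.5 1036.5] [56, 96] 8
side [268. 163.] tray [178.7 144.4] [16, 28] 12
side [363. 222.] tray [-25.3 -39.7] [25, 48] 25
side [381. 267.] tray [-140.3  -50.9] [43, 49] 4
at [-32.3  -0.5] 122.1 ang 0.2 open 20.3 t 20.9 F [-0.4 -0.2  0.2] | turn z -38.8 then shift [1.601e+02 2.860e+01 1.000e-01] (y sign check) [0.97 0.26]
```

View pics/c4.png

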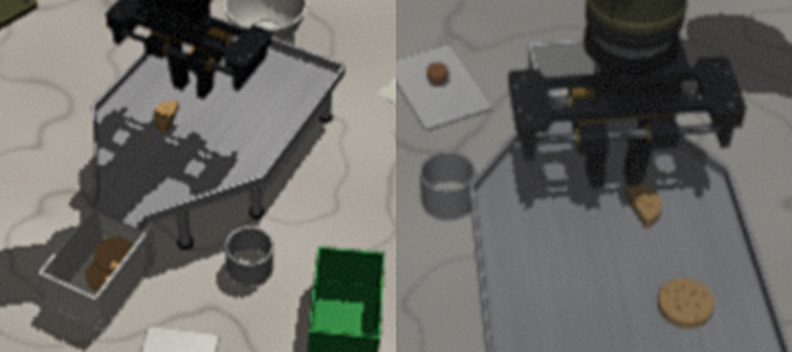

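Two oatcakes are in the tin, at crop (110,262), and the broken one hasn't moved. Now A: push it diagonally at 40°, then swing it onto the same exit path.

```bash
python3 -m creep '[[[0,0,0],[0,0,-8],0.77],[[0,0,0],[0,0,-8],0.77],[[0,0,0],[0,0,-8],0.77],[[0,0,0],[0,0,-8],0.77],[[0,0,0],[0,0,-8],0.77],[[0,0,0],[0,0,0],0.77],[[0,0,0],[0,0,0],0.77]]'|grep force
python3 -c "
from h import *
plan(-174.2,-78.8,122,40);print(where()[4]['qpos'].round(2))"
```

```text
ft_force: [0.3, 1.2, 0.5]
gripper_force: 0.0
at [-31.   -0.6] 121.9 ang 39.8 open 20.5 t 21.6 F [0.3 1.2 0.5] | turn z -0.2 then shift [ 1.60e+02  3.21e+01 -1.00e-01] (y sign check) [0.58 0.82]
[-0.01  0.72 -0.26  1.98  0.37  0.49  0.41]
```

```bash
python3 -m creep '[[[20,4,0],[0,0,0],0.77],[[30,6,0],[0,0,0],0.77],[[30,6,0],[0,0,0],0.77],[[30,6,0],[0,0,0],0.77],[[30,6,0],[0,0,0],0.77],[[20,4,0],[0,0,0],0.77],[[0,0,0],[0,0,0],0.77],[[0,0,0],[0,0,0],0.77]]'|grep force
python3 look.py wrist scene side|grep -v "tray \[-*[3-9][0-9][0-9]"; python3 -c "
from h import *
plan(-174.2,-78.8,72,40)"; python3 tip.py
```

```text
ft_force: [0.7, -0.2, 0.4]
gripper_force: 0.0
wrist [280. 288.] tray [-144.4  -53.1] [35, 40] 55
scene [242. 156.] tray [-137.6  -48.1] [44, 53] 46
scene [224. 182.] tray [-20.4 -37.3] [25, 52] 28
scene [198. 248.] tray [203.7  29.9] [33, 72] 20
scene [227. 297.] tray [281.6 168.5] [18, 26] 48
side [5. 4.] tray [1121.4 1018.3] [51, 108] 32
side [268. 163.] tray [178.8 144.4] [16, 28] 12
side [363. 222.] tray [-23.5 -38.7] [26, 49] 21
side [377. 272.] tray [-152.1  -38.6] [15, 38] 57
at [-174.3  -78.3] 122.0 ang 39.9 open 20.4 t 22.6 F [ 0.6 -0.7  0.1] | turn z -0.1 then shift [ 0.3 -0.4 50. ] (y sign check) [0.57 0.82]
scene 148 lowest finger z [138. 139. 139. 140. 141. 142.] TCP z 122.0
side 1804 lowest finger z [140. 142. 143. 144. 146. 148.] TCP z 122.0
```

```bash
python3 -m creep '[[[1,0,14],[0,0,0],0.77],[[0,0,14],[0,0,0],0.77],[[0,0,12],[0,0,0],0.77],[[0,0,7],[0,0,0],0.77],[[0,0,3],[0,0,0],0.77],[[0,0,0],[0,0,0],0.77],[[-4,0,0],[0,0,0],0.77],[[-4,0,0],[0,0,0],0.77],[[-5,0,0],[0,0,0],0.77],[[-5,0,0],[0,0,0],0.77]]'|grep force
python3 -m creep '[[[-6,0,0],[0,0,0],0.77],[[-6,0,0],[0,0,0],0.77],[[-6,0,0],[0,0,0],0.77],[[-6,0,0],[0,0,0],0.77],[[-6,0,0],[0,0,0],0.77],[[-6,0,0],[0,0,0],0.77],[[-6,0,0],[0,0,0],0.77],[[-5,0,0],[0,0,0],0.77],[[-4,0,0],[0,0,0],0.77]]'|grep force
python3 look.py scene side|grep -v "tray \[-*[2-9][0-9][0-9]"; python3 -c "from h import *;plan(-75.6,4.2,72,40)"
```

```text
ft_force: [-0.2, -1.2, -0.1]
gripper_force: 0.0
ft_force: [-0.9, 0.2, -0.5]
gripper_force: 0.1
scene [245. 168.] tray [-100.6  -13.7] [46, 54] 44
scene [225. 182.] tray [-20.5 -36.6] [26, 52] 32
side [5. 4.] tray [1122.2 1020.3] [48, 105] 32
side [268. 163.] tray [178.8 144.4] [16, 28] 12
side [360. 218.] tray [-11.8 -34.8] [20, 24] 25
at [-123.   -34.8] 72.0 ang 40.1 open 20.0 t 24.7 F [-0.8  0.4  0.1] | turn z 0.1 then shift [-61.4  -0.6   0. ] (y sign check) [0.57 0.82]
```

```bash
python3 -m creep '[[[-5,0,0],[0,0,0],0.77],[[-6,0,0],[0,0,0],0.77],[[-7,0,0],[0,0,0],0.77],[[-7,0,0],[0,0,0],0.77],[[-7,0,0],[0,0,0],0.77],[[-7,0,0],[0,0,0],0.77],[[-7,0,0],[0,0,0],0.77],[[-6,0,0],[0,0,0],0.77],[[-5,0,0],[0,0,0],0.77],[[-3,0,0],[0,0,0],0.77]]'|grep force
python3 -m creep '[[[-3,2,0],[0,0,4],0.77],[[-3,2.1,0],[0,0,4],0.77],[[-3,2.1,0],[0,0,4],0.77],[[-3,2.1,0],[0,0,4],0.77],[[-3,2.1,0],[0,0,4],0.77],[[-3,2.1,0],[0,0,4],0.77]]'|grep force
python3 look.py scene|grep -v "tray \[-*[2-9][0-9][0-9]"; python3 -c "from h import *;plan(-75.6,4.2,72,-17)"
```

```text
ft_force: [0.6, -0.6, 0.0]
gripper_force: 0.0
ft_force: [0.3, 1.2, -0.1]
gripper_force: 0.0
scene [225. 182.] tray [-20.3 -33.2] [28, 51] 48
scene [249. 187.] tray [-37.5  32.7] [42, 54] 45
at [-68.3  23.9] 72.1 ang 15.8 open 20.5 t 26.4 F [ 1.  -0.6  0. ] | turn z 32.8 then shift [  1.3 -21.    0.1] (y sign check) [0.86 0.51]
```

```bash
python3 -m creep '[[[-3,2.1,0],[0,0,4],0.77],[[-3,2.1,0],[0,0,4],0.77],[[-3,2.1,0],[0,0,4],0.77],[[-3,2.1,0],[0,0,4],0.77],[[-3,2.1,0],[0,0,4],0.77],[[-3,2.1,0],[0,0,4],0.77],[[-3,2.1,0],[0,0,4],0.77],[[-3,2.1,0],[0,0,4],0.77],[[-3,0,0],[0,0,1],0.77]]'|grep force
python3 look.py scene|grep -v "tray \[-*[2-9][0-9][0-9]"; python3 -c "from h import *;plan(70.5,7,72,-17)"
```

```text
ft_force: [-0.3, -0.3, 0.4]
gripper_force: 0.0
scene [225. 182.] tray [-20.7 -35.9] [25, 52] 28
scene [243. 193.] tray [-13.   31.3] [44, 56] 37
at [-41.9  39.4] 72.0 ang -16.9 open 20.0 t 27.3 F [ 0.7  0.5 -0.5] | turn z 0.1 then shift [-117.     1.9   -0. ] (y sign check) [ 1.   -0.03]
```

```bash
python3 -m creep '[[[-5,0.2,0],[0,0,0],0.77],[[-6,0.2,0],[0,0,0],0.77],[[-6,0.2,0],[0,0,0],0.77],[[-6,0.2,0],[0,0,0],0.77],[[-6,0.2,0],[0,0,0],0.77],[[-6,0.2,0],[0,0,0],0.77],[[-6,0.2,0],[0,0,0],0.77],[[-6,0.2,0],[0,0,0],0.77],[[-6,0,0],[0,0,0],0.77],[[-6,0,0],[0,0,0],0.77]]'|grep force
python3 -m creep '[[[-6,0,0],[0,0,0],0.77],[[-6,0,0],[0,0,0],0.77],[[-6,0,0],[0,0,0],0.77],[[-6,0,0],[0,0,0],0.77],[[-6,0,0],[0,0,0],0.77],[[-6,0,0],[0,0,0],0.77],[[-6,0,0],[0,0,0],0.77],[[-6,0,0],[0,0,0],0.77],[[-5,0,0],[0,0,0],0.77],[[-4,0,0],[0,0,0],0.77]]'|grep force
python3 -m creep '[[[-3,-1.5,0],[0,0,-2.8],0.77],[[-3,-1.5,0],[0,0,-2.8],0.77],[[-3,-1.5,0],[0,0,-2.8],0.77],[[-3,-1.5,0],[0,0,-2.8],0.77],[[-3,-1.5,0],[0,0,-2.8],0.77],[[-2,-1.5,0],[0,0,-3],0.77],[[0,0,0],[0,0,0],0.77]]'|grep force
python3 look.py scene|grep -v "tray \[-*[2-9][0-9][0-9]"; python3 -c "from h import *;plan(120,0,72,0)"
```

```text
ft_force: [-0.4, -1.0, -0.6]
gripper_force: 0.0
ft_force: [-0.5, 0.6, 0.1]
gripper_force: 0.0
ft_force: [0.6, -0.2, -0.5]
gripper_force: 0.0
scene [226. 179.] tray [-33.9 -37. ] [26, 27] 12
scene [206. 219.] tray [115.1  -4.6] [46, 54] 42
at [84.3 -4.4] 72.0 ang 0.0 open 20.2 t 30.1 F [0.  0.3 0.3] | turn z 0.0 then shift [-35.7   4.4  -0. ] (y sign check) [0.97 0.26]
```

```bash
python3 -m creep '[[[-4,0.7,0],[0,0,0],0.77],[[-4,0.7,0],[0,0,0],0.77],[[-4,0.7,0],[0,0,0],0.77],[[-4,0.7,0],[0,0,0],0.77],[[-4,0.6,0],[0,0,0],0.77],[[-4,0.5,0],[0,0,0],0.77],[[-4,0,0],[0,0,0],0.77],[[-4,0,0],[0,0,0],0.77],[[-4,0,0],[0,0,0],0.77],[[0,0,0],[0,0,0],0.77]]'|grep force
python3 -m creep '[[[0,0,0],[0,0,0],0.77],[[1,0,-25],[0,0,0],0.77],[[3,0,-30],[0,0,0],0.77],[[20,0,-20],[0,0,0],0.77],[[36,0,0],[0,0,0],0.77],[[36,0,0],[0,0,0],0.77],[[36,0,0],[0,0,0],0.77],[[20,0,0],[0,0,0],0.77],[[0,0,0],[0,0,0],0.77],[[0,0,0],[0,0,0],0.77]]'|grep force
python3 look.py scene,s5.png side,d5.png|grep -v "tray \[-*[3-9][0-9][0-9]"; python3 -c "
from h import *
a=cv2.imread('pics/s5.png')[130:290,150:330];b=cv2.imread('pics/d5.png')[130:290,250:430]
cv2.imwrite('pics/c5.png',cv2.resize(np.hstack([a,b]),None,fx=2.2,fy=2.2,interpolation=2))
c,T=cam('scene');p,d=capture('scene');P=cloud(c,T,d);t=tray(P)-[186,2.7]
m=(np.abs(t[...,0])<50)&(np.abs(t[...,1])<34)&(tan(p)>0);print('tin tan z',np.percentile(P[m][:,2],[5,50,95,100]),m.sum())"
```

```text
ft_force: [0.4, -0.8, -0.9]
gripper_force: 0.0
ft_force: [-0.7, 0.1, 0.2]
gripper_force: 0.0
scene [225. 182.] tray [-20.4 -37.3] [25, 52] 28
scene [196. 250.] tray [206.6  30.2] [33, 78] 20
scene [227. 297.] tray [280.7 167.8] [18, 23] 48
side [5. 4.] tray [1114.3 1034.7] [59, 96] 8
side [268. 163.] tray [178.7 144.4] [16, 28] 12
side [363. 222.] tray [-23.7 -38.9] [26, 48] 24
tin tan z [14.91324443 26.0392263  30.45471353 32.73417709] 288
```

View pics/c5.png

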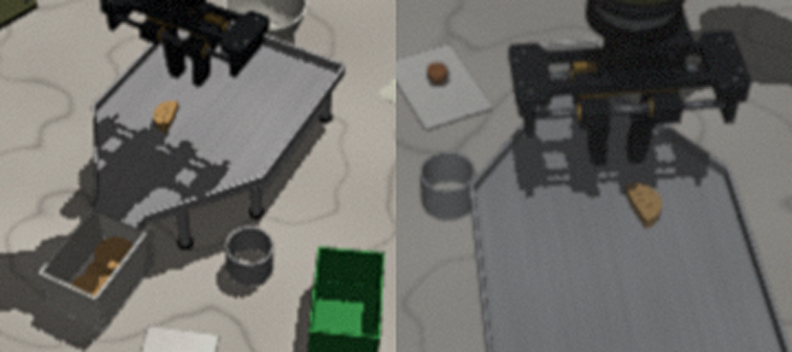

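The crop shows all three whole oatcakes in the tin, at (108,268) and no higher than about z = 33 mm. The broken one is still on the tray and the gripper is clear of everything.

```bash
python3 -c "
from station import finish_job
print(finish_job())"
```

```text
the job is handed in; nothing more can be done
None
```

All three whole oatcakes are in the tin, the broken one is still on the tray, and I have handed the job in; it returned no verdict.

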